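Offer a new heel block up to a shoe on the last

TASK

The heel seat of the shoe standing sole-up on the iron last has been cemented and grabs at the first touch, so the new heel must be lined up in the air before it goes down. Pick up the heel block that fits the seat (the middle-sized of the three in the tray) just as it lies, rubber side up, carry it up and over the tool rack without bumping anything, and stop with it level about 8 mm above the heel seat, lined up with it all round, its straight edge towards the toe and not touching the shoe at any time. Finish holding it still there in the gripper, and leave everything else on the bench where it is.

Things in the scene. Friction and masses are not known exactly. Their poses are not given: they have to be found in the camera images.
- heel_centre (a point): Heel block to use (sizes in mm): D-shaped from above, brown stacked leather, black rubber on top; 66 long, 58 wide, 30 high, about 110 g; middle-sized of the three in the tray. Point: centre of its length and width, 15 above its underside. x to its straight front edge (33 ahead; round back 33 behind), y across, z up. Sides at y = +-29 are flat from 4 behind the point to the front. Lies in the tray.
- heel_front (a point): Middle of the straight front edge of the heel block to use, 15 mm above its underside, 33 mm ahead of its centre.
- heel_seat (a point): Centre of the shoe's heel seat, on its surface, level, 180 above the bench: a pale D-shaped patch 66 x 58 on the upturned sole, 3 mm inside its edge. x to the toe (straight edge 33 ahead), y across, z up. From 40 ahead the sole slopes up to the tread, 30 above the seat at 115 to 195 ahead; toe ends 237 ahead. An aligned block has its centre straight above and the same yaw.
- last: The cast-iron last on its round foot, bolted to the bench, with the brown shoe upside down on it; does not move. Origin on the bench straight below the heel seat, x towards the toe. The foot (132 mm across) and its column stand 45 mm towards the toe.
- tray: Shallow steel tray that does not move, 320 x 150 mm, walls 3 mm thick and 12 mm high, floor 3 mm thick; x along its length, origin under its centre. The three heel blocks lie in it in a row along x, 100 mm apart, in any order.
- tool_rack: Wooden block, 280 (x) x 75 (y) x 50 mm high, fixed to the bench between the tray and the last, with hand tools standing in a row in it; the highest, a hammer head, reaches 165 mm above the bench and overhangs the block by 20 mm on the +y side. Origin under the block's centre.
- heel_small_centre (a point): Spare heel block that is too small, 50 x 44 x 26 mm, same make; its centre, 13 mm above its underside. Stays in the tray.
- heel_large_centre (a point): Spare heel block that is too large, 80 x 72 x 34 mm, same make; its centre, 17 mm above its underside. Stays in the tray.
- cement_tin: Closed tin, 80 mm across, 115 mm high; origin under its centre. Leave alone.
- dye_bottle: Closed brown glass bottle, 40 mm across, 105 mm high; origin under its centre. Leave alone.
- polish_tin: Flat round tin, 75 mm across, 26 mm high; origin under its centre. Leave alone.
- thread_spool: Spool of thread, 44 mm across, 62 mm high; origin under its centre. Leave alone.
- shoe_brush: Brush of 170 x 50 x 44 mm, bristles down; origin under its centre. Leave alone.
- hammer: Hammer 240 mm long, lying; origin under its middle. Leave alone.
There are look-alikes about, which are no part of the job. Leave any green look-alike of the part that bears heel_centre alone.

How it is judged (in metres and radians):
On the way:
1. the heel block is held by the gripper, lifted clear of the tray (height (world z) of heel_centre above 0.06 m and contact force between the fingers and heel above 0.5 N), for 0.1 s.
At the end, for the whole second after the job is handed in: The gripper holds the middle heel block still, rubber up, 3 to 15 mm above the heel seat (its centre 18 to 30 mm), centred within 5 mm, turned within 0.1 rad of the shoe with the straight edge to the toe, tilted less than 0.1 rad, touching no part of the shoe or last (z of heel_centre in the frame of heel_seat between 0.018 and 0.03 m and horizontal distance between heel_centre and heel_seat below 0.005 m and angle between the x axis of heel_centre and the x axis of heel_seat, either way round below 0.1 rad and x of heel_front in the frame of heel_seat above 0.02 m and angle between heel_centre's own z axis and vertical below 0.1 rad and contact force between heel and last below 0.2 N and contact force between the fingers and heel above 0.5 N and linear speed of heel below 0.02 m/s); the arm keeps its last pose, push and grip.
It fails at once if the heel block touched the shoe or the last (contact force between heel and last above 0.3 N).
It fails at once if the heel block passed the tool rack lower than the tops of its tools instead of over it (y of heel_centre in the frame of tool_rack between -0.035 and 0.035 m and height (world z) of heel_centre below 0.17 m).
It fails at once if the tool rack was bumped (contact force between heel and tool_rack above 1 N or contact force between any of the arm, the fingers and tool_rack above 2 N).
It fails at once if the arm or gripper bumped the shoe or the last (contact force between any of the arm, the fingers and last above 2 N).
It fails at once if something else on the bench was shifted by more than 20 mm (distance of any of heel_small_centre, heel_large_centre, cement_tin, dye_bottle, polish_tin, thread_spool, shoe_brush, hammer from where it was at the start of the episode above 0.02 m).
It also fails if it takes over 45 s, if anything falls off the work surface, if the arm or the gripper's body presses on something with over 40 N, if the wrist force passes 120 N, or if a joint passes its speed limit or range.

ROBOT

A 6-joint arm with a two-finger parallel gripper is mounted at the origin on the work surface. World frame = base frame: x ahead of the robot, y to its left, z up, the work surface at z = 0. Lengths are in mm, angles in rad, forces in N, time in s.
With the tool pointing down it reaches from about 300 to 775 mm from the base axis. Payload 14.6 kg.
Tool frame: the origin (TCP) lies on the front face of the gripper's body, between the roots of the fingers; the fingertips stand 97 mm ahead of it and the grasp point (between the pads) lies 78 mm ahead of it; z points along the fingers, y is the line along which they close (so a half turn about z gives the same grasp; the last joint's range is limited). The gripper opens to 94 mm and grips with 3 to 60 N. Pads are 16 mm wide; open, the fingers measure 119 mm over their backs; the gripper's body (75 mm by 177 mm) begins 78 mm behind the grasp point.
Start: joints at [-1.293, 0.3, 1.521, -0, 1.321, -0.067], TCP at [185.897, -517.622, 302.646] pointing down, gripper open.
Joint ranges: [-3.03, 3.03], [-0.79, 2.21], [0.23, 2.52], [-1.04, 4.18], [0, 3.07], [-2.55, 2.55]. Speed limits (rad/s): [2.22, 2.22, 2.57, 3.14, 3.14, 3.14].

INTERFACE

Orientations are given as [roll, pitch, yaw] about the fixed x, y, z axes, in that order (R = Rz(yaw) Ry(pitch) Rx(roll)).
In Python, from cell import * gives the robot as it stands.
- The arm moves only by the tool carry_out, never from a script. Its arguments are lists of equal length, an entry for each row: "slide": the shift along the world's x, y, z scaled (see below), a list of three; "dr": the turn, a rotation vector about the world's x, y, z scaled (see below), a list of three; "gripper": the opening in per cent of the stroke, from 0 (shut) to 100 (fully open). A call has 1 to 10 rows; each row is the pose to reach, as a shift and turn from the pose commanded when the call began, turning the shorter way round; what a row does not reach only later rows make up. The controller multiplies each number of a shift by 0.25 m and each number of a turn by 360 degrees. A row lasts 1/12 s, in which the tool goes at most 41.7 mm and 7.16 degrees, less where a joint would pass 70% of its speed; a pose out of reach is approached as far as the arm can. A call with a number of a shift or a turn outside -1 to 1 is refused whole. A call with a gripper value outside its range is refused whole. The fingers move at their own pace and stop on an object; "newtons" is the grip in N (left out, the last holds). Time passes only in rows, so rows that repeat a pose let the fingers close. It gives the time, the measured TCP pose, the force, the opening and the grip force at its end, in the units of the state.
- read_state(): the state, without advancing time (a new reading comes with each control period).
- camera(name): name is "scene" or "top" or "wrist"; returns the picture (384x512x3 uint8, red, green, blue); there is no depth.
- camera_model(name): a dict with "vfov" (degrees; the focal length in pixels is half the picture's height over the tangent of half this angle, whatever the lens; pixels are square), "cx", "cy" (the principal point, pixels), "R" (3x3) and "t" (3): a world point X has camera coordinates R X + t. Camera axes: x right, y down, z forward; pixel columns grow to the right and rows downward; lengths in mm; the calibration is good to about 2 mm. A picture is of the moment at which its call begins: read the wrist's pose just before it. camera_model takes no time and is no camera call; for the wrist camera it gives the pose at the moment of the call.
- sign_off(): hands the job in; it is judged then, once.
The state is a dict: "clock": time; "joints": joint angles; "qd": joint speeds; "effort": joint torques, N m; "eef_pos": TCP position; "eef_rot": TCP orientation; "wrist_force": force on the tool from outside, world axes, zero at the start; "moment": the same for the moment, N m; "finger_gap": finger opening in mm; "finger_force": force on a finger pad.
Only numpy, scipy, OpenCV 4.12 (cv2) and the standard library are available. Lean on these libraries where they do the work, as an engineer would, in place of code of your own. Each camera call takes 0.05 s, during which the arm holds its last target. There are 200 camera calls.

## Working session

There is one attempt and no reset: what is moved stays moved. The work goes in short steps, Python scripts to look and compute and a tool call to move; the robot and the scene stay as the last step left them, time stands still between calls to the robot, and variables do not carry over. Pictures are saved under pics/ and viewed, at most 10 in all, crops included, and the job is handed in when it is done.

Besides the shell and the picture viewer there is one more tool, called after "Call:" as name(argument=value, ...) on one line, values as JSON. carry_out: Moves the arm, as the interface text tells. Its arguments: {"type":"object","properties":{"slide":{"type":"array","items":{"type":"array","items":{"type":"number","minimum":-1,"maximum":1}}},"dr":{"type":"array","items":{"type":"array","items":{"type":"number","minimum":-1,"maximum":1}}},"gripper":{"type":"array","items":{"type":"number"}},"newtons":{"type":"number"}},"required":["slide","dr","gripper"]}

```bash
ls; mkdir -p pics; python3 - <<'E'
from cell import *
import cv2
for n in("scene","top"):
    im=camera(n); cv2.imwrite(f"pics/{n}0.png",im[:,:,::-1]); 
    m=camera_model(n); print(n,m)
print(read_state())
E
```

```text
pics
scene {'vfov': 52.748033446065634, 'cx': 252.93119843011272, 'cy': 190.03241814567974, 'R': array([[ 0.45210057,  0.89194379,  0.00643052],
       [ 0.65990163, -0.32961727, -0.67519056],
       [-0.60011242,  0.30949755, -0.73761531]]), 't': array([-136.83950208, -276.08416105, 1674.33232333])}
top {'vfov': 55.492698778844165, 'cx': 254.98785515043022, 'cy': 198.89671907819096, 'R': array([[ 0.02456456, -0.9994078 ,  0.02409626],
       [-0.99663862, -0.02636662, -0.07756455],
       [ 0.07815396, -0.02210992, -0.9966961 ]]), 't': array([-143.34894039,  503.24449684, 1341.21102731])}
{'clock': 0.1, 'joints': array([-1.29262171e+00,  3.00408859e-01,  1.52151395e+00, -6.04695585e-06,
        1.32070363e+00, -6.65936546e-02]), 'qd': array([-0.00160635, -0.00154804, -0.00239334, -0.00144339, -0.00125644,
        0.00187275]), 'effort': array([ 3.13009841e-03, -5.32642543e+01, -3.53282547e+01,  7.09617161e-02,
        2.34927720e-02, -5.91484604e-05]), 'eef_pos': array([ 185.85071704, -517.50492017,  302.14881921]), 'eef_rot': array([-3.14056077e+00, -6.29480678e-05,  3.44769739e-01]), 'wrist_force': array([-0.36041179,  0.13264964,  0.12542704]), 'moment': array([0.07056165, 0.03508246, 0.03327779]), 'finger_force': 0.0, 'finger_gap': 94.08773777535751}
```

View pics/scene0.png

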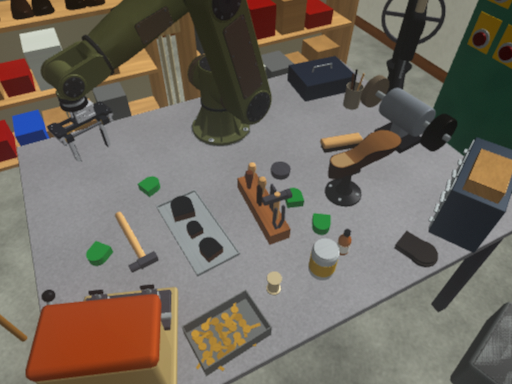

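View pics/top0.png

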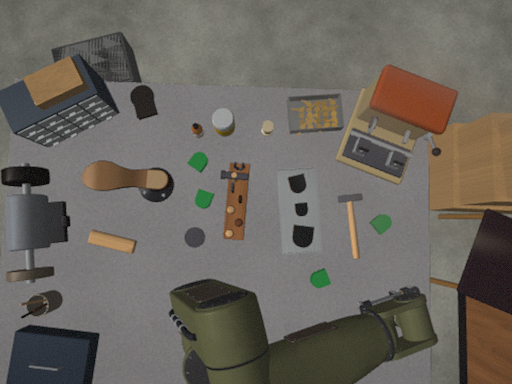

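The scene view shows the tray with three black-topped blocks (about 182,208; 195,230; 210,248). The rack is at (263,208), and the shoe is on its last with the toe towards the upper right. In the top view the blocks are at (297,183), (302,209, small) and (303,236). The rack is at (236,202), the pale heel seat at (157,179), and the toe at about (88,175). Next I'll measure these.

```bash
cat > h.py <<'E'
import numpy as np, cv2
from cell import *
def look(n,save=None):
    s=read_state(); m=camera_model(n); im=camera(n)[:,:,::-1].copy()
    if save: cv2.imwrite("pics/"+save,im)
    return s,m,im
def ray(m,uv,z,H=384):
    uv=np.atleast_2d(np.asarray(uv,float)); f=H/2/np.tan(np.radians(m["vfov"])/2)
    d=np.c_[(uv[:,0]-m["cx"])/f,(uv[:,1]-m["cy"])/f,np.ones(len(uv))]@m["R"]
    c=-m["R"].T@m["t"]
    return c+d*((z-c[2])/d[:,2])[:,None]
def proj(m,X,H=384):
    f=H/2/np.tan(np.radians(m["vfov"])/2); p=m["R"]@np.asarray(X,float)+m["t"]
    return np.array([m["cx"],m["cy"]])+f*p[:2]/p[2]
def blobs(mask,amin):
    cs,_=cv2.findContours(mask.astype(np.uint8),cv2.RETR_EXTERNAL,cv2.CHAIN_APPROX_NONE)
    return [c[:,0,:] for c in cs if cv2.contourArea(c)>amin]
E
python3 - <<'E'
from h import *
s,m,im=look("top")
hsv=cv2.cvtColor(im,cv2.COLOR_BGR2HSV)
x0,y0,x1,y1=275,165,325,256
dark=np.zeros(im.shape[:2],bool); dark[y0:y1,x0:x1]=im[y0:y1,x0:x1].max(2)<45
for c in blobs(dark,40):
    p=ray(m,c,33)[:,:2].astype(np.float32); print("block",c.mean(0),cv2.minAreaRect(p))
print(im[179,150:176]); print(im[175,90:100])
print("rack corners",[ray(m,[u],50)[0].round() for u in ((229,164),(250,164),(224,238),(244,240))])
print("tray",[ray(m,[u],12)[0].round() for u in ((276,170),(318,168),(281,254),(323,252))])
print("seat",ray(m,[(157,179)],180),ray(m,[(88,175)],210))
mw=camera_model("wrist"); print(mw, "cam centre",-mw["R"].T@mw["t"])
E
```

```text
block [302.47619048 234.98412698] ((372.77862548828125, -308.02545166015625), (69.54182434082031, 73.7072525024414), 83.32038879394531)
block [301.16216216 208.35135135] ((472.8916320800781, -301.57843017578125), (44.75345230102539, 37.210243225097656), 0.9070179462432861)
block [297.18367347 182.7755102 ] ((566.6778564453125, -287.3368225097656), (60.68812561035156, 53.785728454589844), 15.665529251098633)
[[ 93 123 151]
 [ 94 127 151]
 [ 96 129 154]
 [ 89 124 145]
 [ 93 123 148]
 [ 95 126 151]
 [ 91 124 150]
 [ 94 125 151]
 [ 95 124 151]
 [ 95 125 148]
 [ 94 126 150]
 [ 93 126 151]
 [ 93 125 152]
 [ 95 124 152]
 [ 93 126 150]
 [ 96 128 153]
 [ 86 119 146]
 [ 60  87 108]
 [ 22  32  47]
 [ 19  17  18]
 [ 17  18  22]
 [ 27  23  27]
 [ 44  45  43]
 [ 99  99 102]
 [125 126 126]
 [129 129 130]]
[[ 88 120 152]
 [ 85 115 150]
 [ 89 117 151]
 [ 79 109 141]
 [ 74 103 136]
 [ 75 104 136]
 [ 70  96 128]
 [ 64  91 122]
 [ 64  91 122]
 [ 61  89 120]]
rack corners [array([631., -31.,  50.]), array([ 633., -108.,   50.]), array([360., -21.,  50.]), array([354., -94.,  50.])]
tray [array([ 619., -208.,   12.]), array([ 632., -367.,   12.]), array([ 304., -233.,   12.]), array([ 315., -389.,   12.])]
seat [[551.38880763 196.9578368  180.        ]] [[554.38552789 409.12026137 210.        ]]
{'vfov': 69.99866429492317, 'cx': 252.4604115492635, 'cy': 197.28890142772093, 'R': array([[ 0.33782215, -0.94120495, -0.00307247],
       [-0.91156484, -0.32799292,  0.24793184],
       [-0.23436242, -0.08095611, -0.96877261]]), 't': array([-548.86381614,  -26.29981118,  391.53245101])} cam centre [ 253.20486586 -493.52254567  384.14010693]
```

Call:
carry_out(slide=[[0.8,0.44,0],[0.8,0.44,0],[0.8,0.44,0],[0.8,0.44,0],[0.8,0.44,0],[0.8,0.44,0],[0.8,0.44,0]], dr=[[0,0,0],[0,0,0],[0,0,0],[0,0,0],[0,0,0],[0,0,0],[0,0,0]], gripper=[100,100,100,100,100,100,100])

```text
clock: 0.73
eef_pos: [388.9, -405.4, 302.3]
eef_rot: [-3.141, -0.0, 0.349]
wrist_force: [-0.8, -0.7, 0.3]
finger_gap: 93.9
finger_force: 0.0
```

Call:
carry_out(slide=[[0.72,0.48,0],[0.72,0.48,0],[0.72,0.48,0],[0.72,0.48,0],[0.72,0.48,0],[0.72,0.48,0],[0.72,0.48,0],[0.72,0.48,0]], dr=[[0,0,0],[0,0,0],[0,0,0],[0,0,0],[0,0,0],[0,0,0],[0,0,0],[0,0,0]], gripper=[100,100,100,100,100,100,100,100])

```text
clock: 1.4
eef_pos: [565.2, -288.3, 302.2]
eef_rot: [-3.141, 0.001, 0.345]
wrist_force: [0.9, 0.3, -0.1]
finger_gap: 94.3
finger_force: 0.0
```

```bash
python3 - <<'E'
from h import *
s,m,im=look("wrist","w1.png"); print(s["eef_pos"],s["eef_rot"],s["clock"],s["joints"])
E
```

```text
[ 565.24913734 -288.25083321  302.16682719] [-3.14107199e+00  8.25006030e-04  3.44851397e-01] 1.4 [-5.29211889e-01  4.92081097e-01  1.25666622e+00 -3.03352023e-04
  1.39377409e+00  6.96786815e-01]
```

View pics/w1.png

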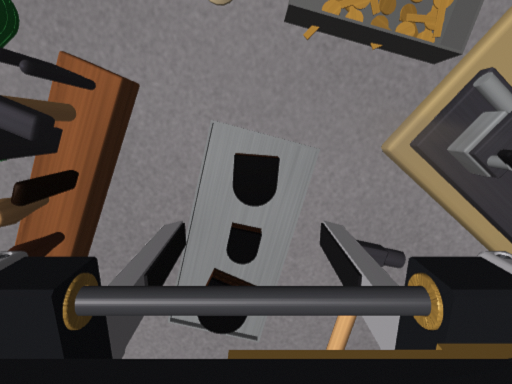

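The wrist view shows the middle block at about (256,180), its straight edge on top (row 153, columns 232–278) and its round end down. The small block is at (243,243) and the large one at (225,300). I'll fit it now.

```bash
python3 - <<'E'
from h import *
s,m,im=look("wrist")
print(im[145:160,250].tolist(), im[200:212,256].tolist()); print(im[170,228:240].tolist())
for th in (40,60):
    mask=np.zeros(im.shape[:2],bool); mask[135:265,215:295]=im[135:265,215:295].max(2)<th
    for c in blobs(mask,100):
        p=ray(m,c,33)[:,:2].astype(np.float32); r=cv2.minAreaRect(p)
        # front edge: top row contour
        print(th,c.min(0),c.max(0),r)
        f=c[(c[:,1]<c[:,1].min()+6)&(c[:,0]>c[:,0].min()+5)&(c[:,0]<c[:,0].max()-5)]
        q=ray(m,f,33)[:,:2]; v=cv2.fitLine(q.astype(np.float32),cv2.DIST_HUBER,0,.01,.01).ravel(); print(" front line",v, "normal yaw",np.arctan2(v[1],v[0])-np.pi/2)
E
```

```text
[[132, 132, 130], [133, 132, 131], [136, 135, 133], [135, 135, 133], [137, 136, 134], [140, 138, 135], [140, 139, 137], [131, 131, 130], [95, 97, 99], [22, 26, 38], [8, 11, 19], [11, 11, 11], [13, 12, 13], [13, 13, 13], [14, 13, 14]] [[11, 10, 11], [12, 9, 12], [11, 12, 11], [8, 7, 8], [15, 14, 15], [65, 64, 63], [133, 134, 132], [136, 136, 134], [136, 134, 133], [134, 132, 131], [134, 132, 131], [135, 134, 132]]
[[134, 131, 129], [135, 134, 133], [138, 136, 135], [140, 138, 137], [132, 130, 129], [45, 45, 44], [12, 12, 11], [11, 11, 12], [13, 13, 13], [13, 13, 13], [14, 13, 13], [12, 11, 12]]
40 [227 223] [260 262] ((479.69573974609375, -304.0398254394531), (56.47297668457031, 41.916282653808594), 7.905156135559082)
 front line [ 1.2368179e-01 -9.9232191e-01  5.0627957e+02 -2.9598550e+02] normal yaw -3.0175934
40 [233 153] [278 204] ((569.7861938476562, -288.7138671875), (65.95893096923828, 56.645050048828125), 15.332504272460938)
 front line [ 2.6892301e-01 -9.6316165e-01  6.0080933e+02 -2.7974008e+02] normal yaw -2.869318
60 [226 222] [261 262] ((479.53424072265625, -303.94940185546875), (57.45195770263672, 42.91752243041992), 6.948331832885742)
 front line [ 1.4241445e-01 -9.8980713e-01  5.0652380e+02 -2.9474295e+02] normal yaw -2.9986925
60 [233 153] [278 205] ((569.6221923828125, -288.90966796875), (67.68266296386719, 57.55335235595703), 15.573963165283203)
 front line [ 2.5693673e-01 -9.6642822e-01  6.0034375e+02 -2.7544214e+02] normal yaw -2.8817415
```

Call:
carry_out(slide=[[0.052,0.006,-0.15],[0.052,0.006,-0.3],[0.052,0.006,-0.45],[0.052,0.006,-0.56],[0.052,0.006,-0.56],[0.052,0.006,-0.56],[0.052,0.006,-0.56]], dr=[[0,0,-0.0124],[0,0,-0.0124],[0,0,-0.0124],[0,0,-0.0124],[0,0,-0.0124],[0,0,-0.0124],[0,0,-0.0124]], gripper=[100,100,100,100,100,100,100])

```text
clock: 2.08
eef_pos: [579.0, -287.3, 165.2]
eef_rot: [3.139, -0.002, 0.266]
wrist_force: [-0.0, -0.0, 1.0]
finger_gap: 93.7
finger_force: 0.0
```

```bash
python3 - <<'E'
from h import *
s,m,im=look("wrist","w2.png"); print(s["eef_pos"],s["eef_rot"],s["clock"])
for z in (33,):
    for d in ((-33,0),(33,29),(33,-29),(0,29),(0,-29)):
        c,sn=np.cos(.267),np.sin(.267); X=(569+c*d[0]-sn*d[1],-289+sn*d[0]+c*d[1],z); print(d,proj(m,X).round())
E
```

```text
[ 579.04845867 -287.26287281  165.20272312] [ 3.13943158e+00 -2.14332600e-03  2.65749559e-01] 2.0833
(-33, 0) [251. 265.]
(33, 29) [215. 190.]
(33, -29) [288. 190.]
(0, 29) [216. 229.]
(0, -29) [286. 229.]
```

View pics/w2.png

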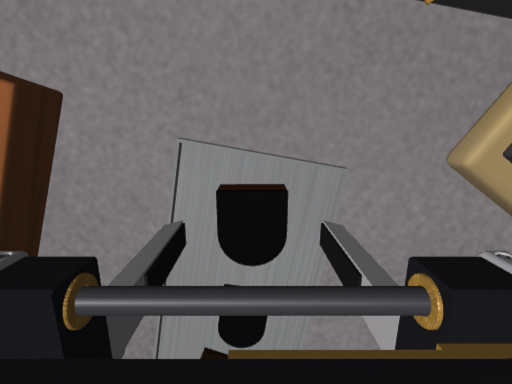

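The block's top shows straight corners at (217,190) and (287,190) and its back at (252,265). That is within 2 px of the prediction, so I'm going down to grasp.

Call:
carry_out(slide=[[0,0,-0.12],[0,0,-0.22],[0,0,-0.24],[0,0,-0.24],[0,0,-0.24],[0,0,-0.24]], dr=[[0,0,0],[0,0,0],[0,0,0],[0,0,0],[0,0,0],[0,0,0]], gripper=[100,100,100,100,100,100])

```text
clock: 2.63
eef_pos: [579.7, -286.6, 105.1]
eef_rot: [3.139, -0.002, 0.267]
wrist_force: [-0.5, -0.7, 0.2]
finger_gap: 93.6
finger_force: 0.0
```

Call:
carry_out(slide=[[0,0,-0.006],[0,0,-0.006],[0,0,-0.006],[0,0,-0.006],[0,0,-0.006],[0,0,-0.006],[0,0,-0.006],[0,0,-0.006],[0,0,-0.006],[0,0,-0.006]], dr=[[0,0,0],[0,0,0],[0,0,0],[0,0,0],[0,0,0],[0,0,0],[0,0,0],[0,0,0],[0,0,0],[0,0,0]], gripper=[100,100,60,50,50,50,50,50,50,50], newtons=25)

```text
clock: 3.47
eef_pos: [578.9, -286.1, 101.1]
eef_rot: [3.142, 0.0, 0.267]
wrist_force: [0.0, 0.4, 0.6]
finger_gap: 58.0
finger_force: 25.0
```

Call:
carry_out(slide=[[0,0,0.04],[0,0,0.14],[0,0,0.28],[0,0,0.44],[0,0,0.6],[0,0,0.74],[0,0,0.86],[0,0,0.86],[0,0,0.86],[0,0,0.86]], dr=[[0,0,0],[0,0,0],[0,0,0],[0,0,0],[0,0,0],[0,0,0],[0,0,0],[0,0,0],[0,0,0],[0,0,0]], gripper=[50,50,50,50,50,50,50,50,50,50])

```text
clock: 4.3
eef_pos: [578.6, -285.9, 315.2]
eef_rot: [-3.14, 0.001, 0.267]
wrist_force: [-0.5, -0.1, -2.2]
finger_gap: 57.6
finger_force: 25.0
```

```bash
python3 - <<'E'
from h import *
s,m,im=look("wrist","w3.png"); print(s["eef_pos"],s["eef_rot"],s["finger_gap"],s["finger_force"])
# held block: top plane 83.1-15 mm below the TCP
z=s["eef_pos"][2]-83.1+15
mask=np.zeros(im.shape[:2],bool); mask[170:284,195:310]=im[170:284,195:310].max(2)<40
for c in blobs(mask,300):
    print(c.min(0),c.max(0)); p=ray(m,c,z)[:,:2].astype(np.float32); print(cv2.minAreaRect(p))
s,m,im=look("top"); sh=im[150:210,70:185]
cv2.imwrite("pics/shoe.png",cv2.resize(np.clip(sh.astype(float)*1.3,0,255).astype(np.uint8),None,fx=6,fy=6,interpolation=cv2.INTER_CUBIC))
E
```

```text
[ 578.59172944 -285.94869996  315.15993687] [-3.14043553e+00  1.14356698e-03  2.66895053e-01] 57.611458189144095 24.998969435691833
[195 211] [309 283]
((580.1524047851562, -284.8256530761719), (46.26189422607422, 69.98458862304688), 15.39893627166748)
```

View pics/w3.png

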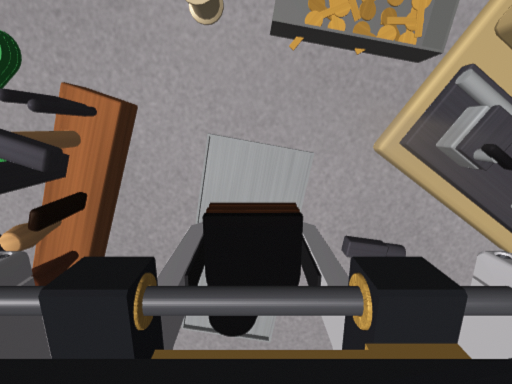

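View pics/shoe.png

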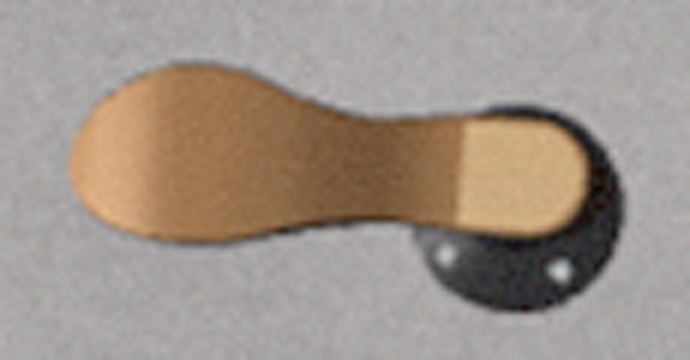

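```bash
python3 - <<'E'
from h import *
s,m,im=look("wrist")
T=s["eef_pos"]; z=T[2]-83.1+15; y=s["eef_rot"][2]
ax=np.array([[np.cos(y),np.sin(y)],[-np.sin(y),np.cos(y)]])
for uv in ((205,212),(301,212)): print("front corner in tool x,y",ax@(ray(m,[uv],z)[0]-T)[:2])
print(im[200:220,253].tolist())
s,m,im=look("top")
b=cv2.GaussianBlur(im,(3,3),0); 
print(b[178,138:152].tolist())
mask=np.zeros(im.shape[:2],bool); R=(slice(160,196),slice(138,176)); mask[R]=(b[R][:,:,2]>125)&(b[R][:,:,2].astype(int)-b[R][:,:,0]>30)
for c in blobs(mask,50):
    p=ray(m,c,180)[:,:2].astype(np.float32); print(c.min(0),c.max(0),cv2.minAreaRect(p)); 
    M=cv2.moments(c); print(ray(m,[(M['m10']/M['m00'],M['m01']/M['m00'])],180))
    e=c[(c[:,0]<c[:,0].min()+3)&(c[:,1]>c[:,1].min()+2)&(c[:,1]<c[:,1].max()-2)]
    print(e.tolist()); q=ray(m,e,180)[:,:2]; print(cv2.fitLine(q.astype(np.float32),cv2.DIST_HUBER,0,.01,.01).ravel())
E
```

```text
front corner in tool x,y [24.21723956 27.54738061]
front corner in tool x,y [ 24.28063937 -27.4022735 ]
[[156, 155, 153], [149, 149, 148], [104, 107, 111], [26, 30, 42], [10, 18, 37], [12, 24, 46], [13, 23, 41], [13, 20, 35], [11, 18, 34], [14, 23, 40], [15, 26, 49], [13, 23, 41], [12, 19, 35], [5, 7, 8], [9, 9, 8], [10, 9, 9], [12, 12, 13], [14, 14, 14], [13, 14, 14], [16, 15, 15]]
[[52, 75, 101], [54, 77, 104], [55, 79, 108], [56, 81, 110], [56, 82, 111], [58, 84, 114], [60, 86, 117], [63, 89, 120], [72, 102, 131], [88, 120, 147], [98, 131, 157], [99, 132, 158], [98, 132, 157], [98, 132, 158]]
[145 170] [166 188] ((551.1612548828125, 200.63697814941406), (67.64495849609375, 58.63713836669922), 88.0296630859375)
[[551.482199   202.41808312 180.        ]]
[[146, 173], [146, 174], [146, 175], [146, 176], [146, 177], [146, 178], [146, 179], [146, 180], [146, 181], [146, 182], [146, 183], [146, 184], [145, 185]]
[9.9886793e-01 4.7569331e-02 5.5106085e+02 2.3290800e+02]
```

Call:
carry_out(slide=[[0,0.05,0],[-0.01,0.17,0],[-0.02,0.3,0],[-0.03,0.43,0],[-0.04,0.56,0],[-0.05,0.69,0],[-0.055,0.8,0],[-0.055,0.8,0],[-0.055,0.8,0]], dr=[[0,0,0.01],[0,0,0.025],[0,0,0.04],[0,0,0.055],[0,0,0.07],[0,0,0.085],[0,0,0.1],[0,0,0.1],[0,0,0.1]], gripper=[50,50,50,50,50,50,50,50,50])

```text
clock: 5.25
eef_pos: [565.1, -85.0, 315.8]
eef_rot: [-3.141, 0.0, 0.897]
wrist_force: [-0.3, 0.3, -1.7]
finger_gap: 57.9
finger_force: 25.0
```

Call:
carry_out(slide=[[0,0.05,0],[-0.01,0.15,0],[-0.02,0.26,0],[-0.03,0.37,0],[-0.04,0.48,0],[-0.05,0.58,0],[-0.055,0.66,0],[-0.055,0.66,0],[-0.055,0.66,0],[-0.055,0.66,0]], dr=[[0,0,0.01],[0,0,0.025],[0,0,0.04],[0,0,0.055],[0,0,0.07],[0,0,0.085],[0,0,0.1],[0,0,0.107],[0,0,0.107],[0,0,0.107]], gripper=[50,50,50,50,50,50,50,50,50,50])

```text
clock: 6.08
eef_pos: [551.6, 78.0, 315.7]
eef_rot: [-3.141, 0.0, 1.564]
wrist_force: [0.3, -0.6, -1.5]
finger_gap: 58.1
finger_force: 25.0
```

```bash
python3 - <<'E'
from h import *
s,m,im=look("wrist","w4.png"); print(s["eef_pos"],s["eef_rot"],s["clock"],s["finger_gap"])
E
```

```text
[551.63494375  78.01033304 315.7375613 ] [-3.14095448e+00  2.60705855e-04  1.56413562e+00] 6.0833 58.13074270076802
```

View pics/w4.png

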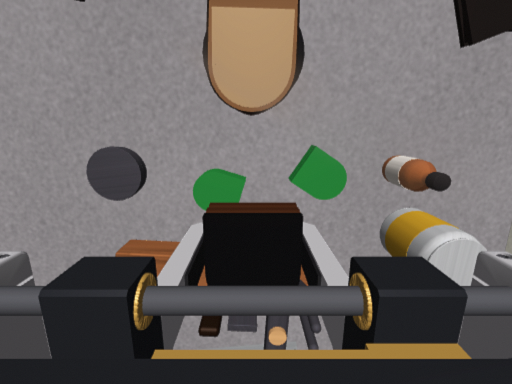

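The seat patch spans columns 210–296, with its straight edge at row 8 and its back at about row 106. The held block's front is at row 212, columns 205–300. I'll fit the patch.

```bash
python3 - <<'E'
from h import *
s,m,im=look("wrist"); T=s["eef_pos"]; y=s["eef_rot"][2]
print(im[2:14,250].tolist()); print(im[100:114:1,252].tolist()); print(im[50,204:214].tolist()); print(im[50,290:302].tolist())
R=(slice(0,125),slice(190,315))
b=im[R].astype(int); mask=np.zeros(im.shape[:2],bool); mask[R]=(b[:,:,2]>170)&(b[:,:,2]-b[:,:,0]>50)
for c in blobs(mask,500):
    p=ray(m,c,180)[:,:2].astype(np.float32); print(c.min(0),c.max(0),cv2.minAreaRect(p))
    lo,hi=c.min(0),c.max(0)
    f=c[(c[:,1]<lo[1]+4)&(c[:,0]>lo[0]+6)&(c[:,0]<hi[0]-6)]; L=c[(c[:,0]<252)&(c[:,1]>lo[1]+4)&(c[:,1]<lo[1]+45)]; Q=c[(c[:,0]>252)&(c[:,1]>lo[1]+4)&(c[:,1]<lo[1]+45)]
    for n,e in(("front",f),("left",L),("right",Q)):
        print(n,cv2.fitLine(ray(m,e,180)[:,:2].astype(np.float32),cv2.DIST_HUBER,0,.01,.01).ravel())
E
```

```text
[[58, 89, 127], [59, 90, 130], [59, 90, 130], [59, 89, 129], [63, 95, 134], [81, 116, 153], [112, 150, 183], [112, 150, 184], [112, 150, 184], [111, 150, 183], [111, 151, 184], [111, 150, 184]]
[[106, 141, 173], [107, 142, 173], [106, 141, 172], [106, 140, 172], [106, 141, 173], [106, 142, 174], [103, 137, 170], [82, 113, 149], [64, 93, 131], [63, 92, 131], [59, 87, 124], [43, 62, 89], [22, 25, 35], [16, 20, 26]]
[[44, 47, 52], [43, 46, 52], [40, 45, 54], [43, 51, 66], [66, 95, 131], [68, 97, 135], [68, 97, 134], [79, 111, 146], [107, 144, 176], [108, 146, 178]]
[[108, 146, 180], [104, 143, 175], [84, 119, 155], [60, 92, 131], [61, 92, 132], [61, 92, 131], [41, 58, 81], [26, 31, 38], [27, 28, 30], [30, 29, 32], [28, 27, 31], [28, 28, 30]]
[212   7] [294 106] ((551.3921508789062, 197.9222412109375), (65.32861328125, 57.45521545410156), 87.8856201171875)
front [ 9.9927014e-01 -3.8198955e-02  5.4459326e+02  2.3056703e+02]
left [4.3515485e-02 9.9905276e-01 5.2342737e+02 2.1538367e+02]
right [3.8774259e-02 9.9924797e-01 5.8026941e+02 2.1246306e+02]
```

```bash
python3 - <<'E'
from h import *
s,m,im=look("wrist"); T=s["eef_pos"]; y=s["eef_rot"][2]
ax=np.array([[np.cos(y),np.sin(y)],[-np.sin(y),np.cos(y)]])
for r in (206,210,214,217): print(r,"L",im[r,200:210].max(1).tolist(),"R",im[r,294:306].max(1).tolist())
for d in (83.1,86,90):
    print(d,"top edge",[(ax@(ray(m,[uv],T[2]-d+15)[0]-T)[:2]).round(1) for uv in ((205.,212.7),(300,212.7))],
     "bottom",[(ax@(ray(m,[uv],T[2]-d-15)[0]-T)[:2]).round(1) for uv in ((206,203),(298.,203))])
s,m,im=look("scene","s1.png")
cv2.imwrite("pics/s1c.png",cv2.resize(im[90:230,230:430],None,fx=4,fy=4,interpolation=cv2.INTER_CUBIC))
E
```

```text
206 L [127, 126, 127, 126, 126, 127, 127, 121, 113, 67] R [68, 67, 78, 130, 141, 144, 141, 135, 137, 141, 144, 142]
210 L [139, 138, 140, 140, 140, 130, 64, 64, 64, 63] R [67, 66, 66, 66, 66, 92, 141, 142, 141, 142, 142, 142]
214 L [141, 145, 144, 98, 25, 9, 12, 15, 13, 13] R [14, 14, 13, 15, 11, 10, 11, 26, 81, 134, 137, 137]
217 L [142, 137, 76, 20, 12, 12, 14, 14, 14, 13] R [14, 15, 11, 14, 13, 14, 13, 12, 32, 110, 146, 146]
83.1 top edge [array([24.4, 27.5]), array([ 24.4, -26.9])] bottom [array([21.9, 32. ]), array([ 21.9, -30.6])]
86 top edge [array([23.5, 28. ]), array([ 23.5, -27.4])] bottom [array([21.1, 32.5]), array([ 21.1, -31.1])]
90 top edge [array([22.2, 28.8]), array([ 22.2, -28.1])] bottom [array([20. , 33.2]), array([ 20. , -31.8])]
```

View pics/s1c.png

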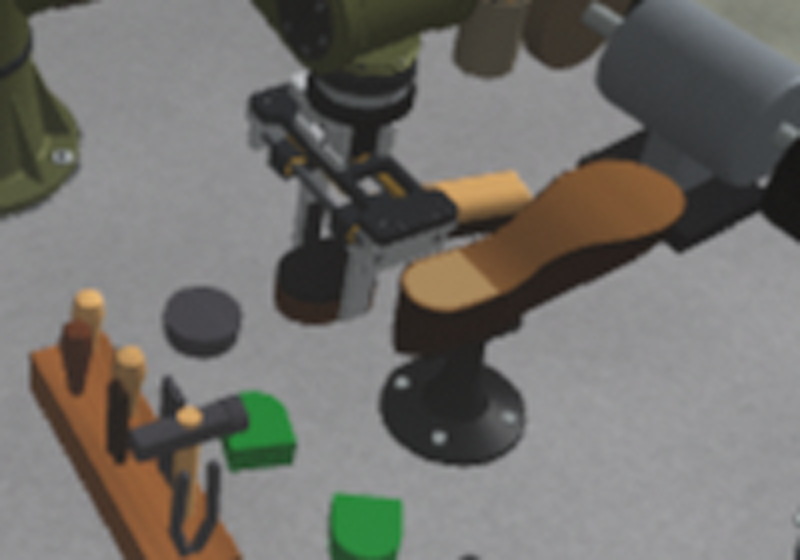

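The crop shows the block held level and rubber up, with the shoe clear ahead of it. I'm moving over the seat at the same height, then checking.

Call:
carry_out(slide=[[0,0.06,0],[0,0.16,0],[0.002,0.28,0],[0.002,0.4,0],[0.002,0.49,0],[0.002,0.517,0],[0.002,0.517,0],[0.002,0.517,0],[0.002,0.517,0]], dr=[[0,0,-0.002],[0,0,-0.005],[0,0,-0.0056],[0,0,-0.0056],[0,0,-0.0056],[0,0,-0.0056],[0,0,-0.0056],[0,0,-0.0056],[0,0,-0.0056]], gripper=[50,50,50,50,50,50,50,50,50])

```text
clock: 7.03
eef_pos: [552.1, 206.9, 316.1]
eef_rot: [-3.142, 0.0, 1.531]
wrist_force: [0.5, 0.3, -2.0]
finger_gap: 58.0
finger_force: 25.0
```

Call:
carry_out(slide=[[0,0,-0.02],[0,0,-0.04],[0,0,-0.06],[0,0,-0.08],[0,0,-0.08],[0,0,-0.08],[0,0,-0.08]], dr=[[0,0,0],[0,0,0],[0,0,0],[0,0,0],[0,0,0],[0,0,0],[0,0,0]], gripper=[50,50,50,50,50,50,50])

```text
clock: 7.62
eef_pos: [551.9, 208.1, 296.3]
eef_rot: [3.141, -0.0, 1.532]
wrist_force: [0.8, -0.5, -1.5]
finger_gap: 57.9
finger_force: 25.0
```

```bash
python3 - <<'E'
from h import *
s,m,im=look("wrist"); print(s["eef_pos"],s["eef_rot"],s["clock"],s["finger_gap"],s["wrist_force"])
cv2.imwrite("pics/w5.png",cv2.resize(im[100:300,150:360],None,fx=2.8,fy=2.8,interpolation=cv2.INTER_CUBIC))
s,m,im=look("scene")
cv2.imwrite("pics/s2c.png",cv2.resize(im[90:230,290:430],None,fx=4.2,fy=4.2,interpolation=cv2.INTER_CUBIC))
E
```

```text
[551.94549227 208.12931801 296.27426464] [ 3.14144819e+00 -4.45595649e-05  1.53230979e+00] 7.6167 57.93148802426918 [ 0.79197496 -0.45478333 -1.52139518]
```

View pics/w5.png

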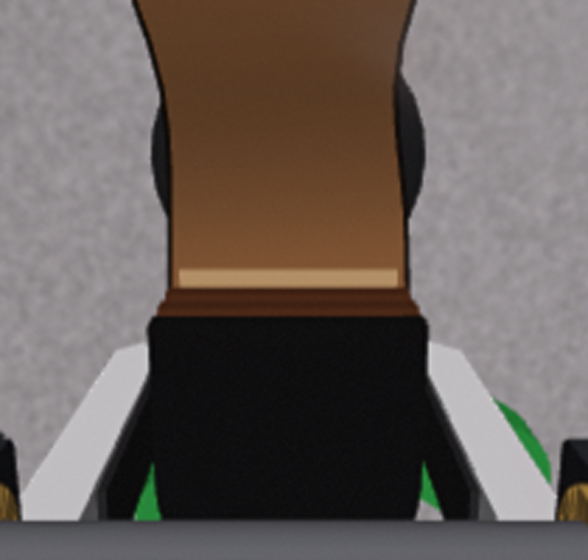

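View pics/s2c.png

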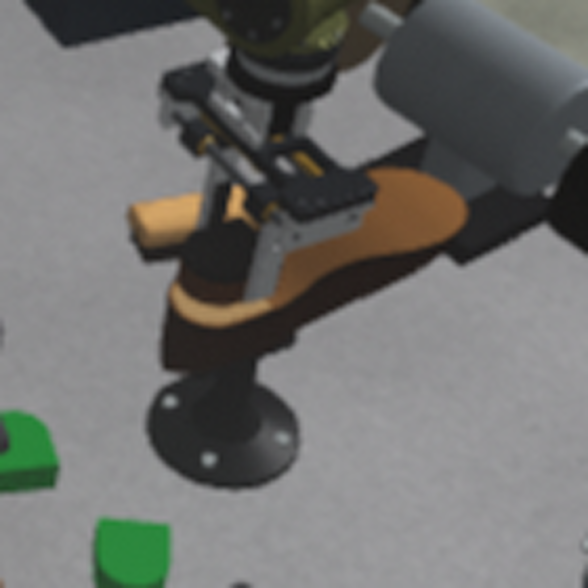

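The wrist crop shows the seat's straight edge as a pale strip at row 268 (columns 180–398), parallel to the block's bottom front edge at row 289 (columns 165–415). The scene crop shows the block hovering over the seat with an even border round the back. A final numeric check before the last few mm.

```bash
python3 - <<'E'
from h import *
s,m,im=look("wrist"); T=s["eef_pos"]; y=s["eef_rot"][2]
ax=np.array([[np.cos(y),np.sin(y)],[-np.sin(y),np.cos(y)]])
col=im[185:216,253]; print(col.tolist())
f=lambda uv,z:(ax@(ray(m,[uv],z)[0]-T)[:2]).round(1)
b=cv2.cvtColor(im,cv2.COLOR_BGR2GRAY)
print("strip row199",b[199,208:220].tolist(),b[199,286:298].tolist())
for v in (195.5,196): print("seat front",v,f((214.3,v),180),f((292,v),180))
for v in (202.5,203): print("block bottom front",v,f((208.9,v),T[2]-98.1),f((298.2,v),T[2]-98.1))
for v in (213,213.5): print("block top front",v,f((204,v),T[2]-68.1),f((302,v),T[2]-68.1))
E
```

```text
[[49, 79, 119], [48, 79, 119], [49, 80, 121], [49, 80, 120], [49, 80, 121], [50, 82, 122], [50, 82, 123], [50, 82, 123], [51, 83, 124], [52, 84, 125], [58, 91, 132], [81, 119, 157], [101, 141, 177], [101, 142, 177], [101, 142, 177], [102, 143, 178], [96, 137, 172], [70, 102, 137], [23, 39, 67], [18, 33, 61], [23, 38, 71], [22, 40, 73], [21, 36, 68], [20, 33, 62], [20, 34, 64], [22, 38, 71], [24, 40, 76], [21, 35, 66], [16, 18, 22], [14, 14, 12], [15, 14, 14]]
strip row199 [140, 106, 32, 55, 91, 100, 143, 148, 148, 148, 146, 148] [148, 147, 147, 148, 148, 142, 98, 90, 49, 34, 113, 144]
seat front 195.5 [22.6 28.7] [ 22.6 -29.1]
seat front 196 [22.3 28.8] [ 22.3 -29.1]
block bottom front 202.5 [22.3 29.9] [ 22.3 -30.8]
block bottom front 203 [21.9 30. ] [ 21.9 -30.8]
block top front 213 [24.2 28. ] [ 24.2 -28.1]
block top front 213.5 [23.9 28. ] [ 23.9 -28.1]
```

Lined up to within about 1 mm. I'll lower the last 9.5 mm.

Call:
carry_out(slide=[[0,0,-0.008],[0,0,-0.016],[0,0,-0.024],[0,0,-0.032],[0,0,-0.038],[0,0,-0.038],[0,0,-0.038],[0,0,-0.038],[0,0,-0.038],[0,0,-0.038]], dr=[[0,0,0],[0,0,0],[0,0,0],[0,0,0],[0,0,0],[0,0,0],[0,0,0],[0,0,0],[0,0,0],[0,0,0]], gripper=[50,50,50,50,50,50,50,50,50,50])

```text
clock: 8.6
eef_pos: [551.9, 208.1, 286.7]
eef_rot: [3.141, -0.0, 1.532]
wrist_force: [0.5, 0.3, -2.2]
finger_gap: 57.9
finger_force: 25.0
```

```bash
python3 - <<'E'
from h import *
s,m,im=look("wrist"); T=s["eef_pos"]; y=s["eef_rot"][2]; print(T,s["eef_rot"],s["finger_force"],s["wrist_force"],s["qd"].round(3))
print(im[192:218,253,2].tolist())
ax=np.array([[np.cos(y),np.sin(y)],[-np.sin(y),np.cos(y)]])
g=im[185:216,253,2].astype(int); r0=185+np.argmax(g>155); r1=r0+np.argmax(g[r0-185:]<110)
f=lambda uv,z:(ax@(ray(m,[uv],z)[0]-T)[:2]).round(1)
print(r0,r1,f((253,r0-.5),180),f((253,r1-.5),T[2]-98.1))
E
```

```text
[551.9178197  208.11825033 286.74111702] [ 3.14142203e+00 -4.20061961e-05  1.53233659e+00] 24.99903827905655 [ 0.53104521  0.30640648 -2.20015298] [-0.002  0.     0.001 -0.001  0.003  0.   ]
[121, 123, 124, 123, 124, 124, 128, 149, 178, 173, 136, 67, 63, 72, 73, 67, 62, 64, 71, 77, 65, 18, 12, 14, 15, 14]
200 203 [22.1 -0.1] [22.2 -0. ]
```

The block is still, level, and its front edge lines up with the seat's to within about 0.1 mm. Handing in.

```bash
python3 -c "
from cell import *
print(sign_off())"
```

```text
the job is handed in; nothing more can be done
None
```

I handed the job in with the middle heel block held still, level and rubber up, about 8 mm above the heel seat and lined up to within about 1 mm, straight edge to the toe; the hand-in gave no verdict, and I saw no sign of contact on the way.

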